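# Take the lock-out keeper off the air valve, park it and crack the valve half open

## Task

The lever of the bench air valve is locked shut by a flat keeper plate that hangs over the lever's upturned end and the fixed lock hook beside it. Lift the keeper off both and hang it on the wide parking hook of the same manifold, and only then swing the lever to half open, 45 degrees, in line with the middle mark of the quadrant; do not let it run on towards fully open. Leave the keeper hanging still and do not disturb the loose things round about.

Things in the scene. Friction and masses are not known exactly. Their poses are not given: they have to be found in the camera images.
- air_manifold: Fixed air manifold: grey base plate 112 x 415 x 8 mm, pipe along its y 100 mm up, brass ball valve in the middle, gauge at the -y end (top 190 mm up). Origin on the bench below the valve stem; front (lever, hooks) is -x, z up. Hook arms are level flat bars, 6 mm thick, top 165 mm up, running from uprights at x = -42 mm to lips at x = -119 to -125 mm that rise 12 mm higher.
- lock_hook (a point): Middle of the top face of the lock hook's arm (16 mm wide, manifold y = +60 mm), 11 mm behind its lip; axes as the manifold. It shares the keeper's window with the lever.
- park_hook (a point): Middle of the top face of the wide parking hook's arm (44 mm wide, manifold y = +160 mm), 24 mm behind its lip; axes as the manifold. Empty at the start.
- valve_stem (a point): Point on the vertical turning axis of the lever, at the height of the lever's top face (165 mm above the bench); the stem nut rises 10 mm above it. Axes as the manifold.
- valve_lever (a joint): Opening angle of the valve lever in rad: 0 = closed, lever straight out to the manifold's -x; it grows as the lever swings to the manifold's -y (anticlockwise from above), 1.571 = fully open, along the pipe; 0.785 = half open. Stays where it is left; needs about 2.5 N at its end.
- lever_end (a point): Top face of the lever's bare steel end, 105 mm from the stem axis. Flat bar 16 mm wide, 5 mm thick, top 165 mm above the bench; black sleeve 19 mm wide and 2.5 mm proud from 27 to 85 mm out; upturned lip, 12 mm high, at 119 to 125 mm. Its x axis points from the end back to the stem.
- keeper: Loose flat bare aluminium plate, 10 mm thick (its x), 112 mm wide (its y), 0.2 kg. Origin: middle of the lintel's lower edge, where it bears on the hooks. Above: lintel 16 mm high, full width, then a grip tab 40 mm wide ending 56 mm above the origin. Below: window 84 mm wide, 38 mm high, then a solid foot ending 72 mm below. z up when hanging.
- hex_bolt_a: Bystander: steel hex bolt standing on its head, 85 mm tall; origin under its centre.
- coupling_a: Bystander: pipe coupling standing on end, 40 mm across, 48 mm tall; origin under its centre.
- tape_measure: Bystander: tape measure, 82 x 38 x 66 mm; origin under its middle.
- screwdriver_b: Bystander: screwdriver lying on the bench in front of the manifold, under the hooks, 190 mm long (its x), 26 mm thick; origin under its middle.
Not all that is in view belongs to the job. Several things have the shape of the keeper; the one meant has the colours described above.

How it is judged:
By the outcome, as a careful person would: the job done as asked, in the order asked, and still so for the second after the job is handed in, with the robot touching nothing.
It also fails if it takes over 51 s, if anything falls off the work surface, if the arm or the gripper's body presses on something with over 40 N, if the wrist force passes 120 N, or if a joint passes its speed limit or range.

## Robot

A 6-joint arm with a two-finger parallel gripper is mounted at the origin on a cart in front of the work surface, level with it; the furniture and walls round the work are solid. World frame = base frame: x ahead of the robot, y to its left, z up, the work surface at z = 0. Lengths are in m, angles in rad, forces in N, time in s.
With the tool pointing down it reaches from about 0.25 to 0.725 m from the base axis. Payload 4 kg.
Tool frame: the origin (TCP) lies at the very end of the fingers, on their centre line; the grasp point (between the pads) lies 19 mm behind it; z points along the fingers, y is the line along which they close (so a half turn about z gives the same grasp; the last joint's range is limited). The gripper opens to 85 mm and grips with 20 to 120 N. Pads are 22 mm wide; open, the fingers measure 114 mm over their backs; the gripper's body (76 mm by 85 mm) begins 54 mm behind the grasp point. The pads swing forward as they close: fully open they stand 13 mm farther back than shut.
Start: joints at [1.196, 0.241, 0.005, 1.335, 0, 1.571], TCP at [0.183, 0.465, 0.231] pointing down, gripper open.
Joint ranges: [-2.72, 2.72], [-1.05, 1.87], [-1.09, 1.28], [-1.99, 2.15], [-1.42, 1.44], [-3.14, 3.14]. Speed limits (rad/s): [2.79, 2.79, 3.14, 3.14, 3.14, 3.14].

## Interface

Orientations are given as a unit quaternion [x, y, z, w].
In Python, from workcell import * gives the robot as it stands. The module is installed in compiled form; this text tells all that it offers.
- The arm moves only by the tool send_rows, never from a script. Its argument "steps" is text: rows parted by semicolons, each of 7 numbers parted by spaces: the opening, from -1 (shut) to 1 (fully open), then the shift along the world's x, y, z in m, then the turn, a rotation vector about the world's x, y, z in rad. A call has exactly 5 rows; each row shifts and turns the commanded pose from where the row before left it; what a row does not reach is not made up. A row lasts 1/12 s, in which the tool goes at most 41.7 mm and 7.16 degrees, less where a joint would pass 70% of its speed; a pose out of reach is approached as far as the arm can. A call is refused whole if a number of a shift passes 0.0417 or a number of a turn 0.125, either way. A call with a gripper value outside its range is refused whole. The fingers move at their own pace and stop on an object; the grip force is fixed at half the most. Time passes only in rows, so rows that do not move let the fingers close, or fill a call up. It gives the time, the measured TCP pose, the force, the opening and the grip force at its end, in the units of the state.
- get_obs(): the state, without advancing time (a new reading comes with each control period).
- camera(name): name is "scene" or "side" or "wrist"; returns a dict with "frame" (384x512x3 uint8, red, green, blue), "range_z" (384x512 float32, m along the optical axis (not along the pixel's ray), 0 where there is no reading), "camera_matrix" (3x3 intrinsics, pixels), "extrinsics" (4x4, takes a point from world to camera coordinates); the wrist camera has in their place "T_tool_cam" (4x4, takes a point from camera to tool coordinates, whose origin is the TCP and whose axes are the flange's). Camera axes: x right, y down, z forward; pixel columns grow to the right and rows downward; lengths in m; the calibration is good to about 2 mm. A picture is of the moment at which its call begins: read the wrist's pose just before it.
- job_done(): hands the job in; it is judged then, once.
The state is a dict: "clock": time; "joint_pos": joint angles; "joint_vel": joint speeds; "tau": joint torques, N m; "eef_pos": TCP position; "tool_rot": TCP orientation; "ft_force": force on the tool from outside, world axes, zero at the start; "ft_torque": the same for the moment, N m; "grip_width": finger opening in m; "grasp_force": force on a finger pad.
Only numpy, scipy, OpenCV 4.12 (cv2) and the standard library are available. Lean on these libraries where they do the work, as an engineer would, in place of code of your own. Each camera call takes 0.05 s, during which the arm holds its last target. There are 200 camera calls.

## Working session

There is one attempt and no reset: what is moved stays moved. The work goes in short steps, Python scripts to look and compute and a tool call to move; the robot and the scene stay as the last step left them, time stands still between calls to the robot, and variables do not carry over. Pictures are saved under pics/ and viewed, at most 10 in all, crops included, and the job is handed in when it is done.

Besides the shell and the picture viewer there is one more tool, called after "Call:" as name(argument=value, ...), one argument or row to a line, values as JSON. send_rows: Moves the arm, as the interface text tells. Its arguments: {"type":"object","properties":{"steps":{"type":"string"}},"required":["steps"]}

```bash
mkdir -p pics; cat > h.py <<'E'
from workcell import *
import numpy as np, cv2
from scipy.spatial.transform import Rotation as R
def pts(c,o=None):
    z=c["range_z"];K=c["camera_matrix"];v,u=np.mgrid[0:384,0:512]
    P=np.stack([(u-K[0,2])/K[0,0]*z,(v-K[1,2])/K[1,1]*z,z],-1)
    if "extrinsics" in c: T=np.linalg.inv(c["extrinsics"])
    else:
        T=np.eye(4);T[:3,:3]=R.from_quat(o["tool_rot"]).as_matrix();T[:3,3]=o["eef_pos"];T=T@c["T_tool_cam"]
    W=P@T[:3,:3].T+T[:3,3]; W[z==0]=np.nan; return W
def snap(n,f):
    o=get_obs();c=camera(n);np.savez(f"pics/{f}.npz",W=pts(c,o),F=c["frame"],**{k:c[k] for k in c if k not in("frame",)});return c
E
python3 - <<'E'
from h import *
fs=[]
print(get_obs())
for n in("scene","side"):
    c=snap(n,n+"0");fs.append(cv2.cvtColor(c["frame"],cv2.COLOR_RGB2BGR))
    for f in fs[-1:]: cv2.imwrite(f"pics/{n}0.png",cv2.resize(f,(800,600)))
    print(c["camera_matrix"],np.linalg.inv(c["extrinsics"]))
E
```

```text
{'clock': 0.0, 'joint_pos': array([1.19600589e+00, 2.41405500e-01, 3.72105600e-03, 1.33519396e+00,
       3.72362284e-06, 1.57079393e+00]), 'joint_vel': array([ 0.00073017, -0.00015506, -0.00100978,  0.00064956, -0.00141566,
       -0.00184084]), 'tau': array([ 1.64516950e-03, -3.72323728e+01,  2.52405113e+01,  1.70256360e-02,
        1.36767298e-04, -1.02009400e-05]), 'eef_pos': array([0.18280654, 0.46470495, 0.23041548]), 'tool_rot': array([ 1.86299077e-01,  9.82492529e-01, -1.02246596e-03, -1.95776310e-04]), 'ft_force': array([-0.03958748, -0.22179389, -0.22759838]), 'ft_torque': array([-0.00684742,  0.01019151, -0.01355228]), 'grasp_force': 0.0, 'grip_width': 0.08560006712768865}
[[427.8072717    0.         253.89858749]
 [  0.         427.8072717  194.46321313]
 [  0.           0.           1.        ]] [[ 0.91646171 -0.27174904  0.29368418  0.20470219]
 [-0.40010382 -0.61532489  0.67918496 -0.76016228]
 [-0.00385667 -0.73995117 -0.67264953  0.77614728]
 [ 0.          0.          0.          1.        ]]
[[478.02811201   0.         252.77029193]
 [  0.         478.02811201 190.85376442]
 [  0.           0.           1.        ]] [[-0.99528044 -0.05866211  0.07730208  0.39132276]
 [-0.09659571  0.67508183 -0.73139168  0.83589729]
 [-0.00928025 -0.73540688 -0.67756224  1.02198081]
 [ 0.          0.          0.          1.        ]]
```

View pics/scene0.png

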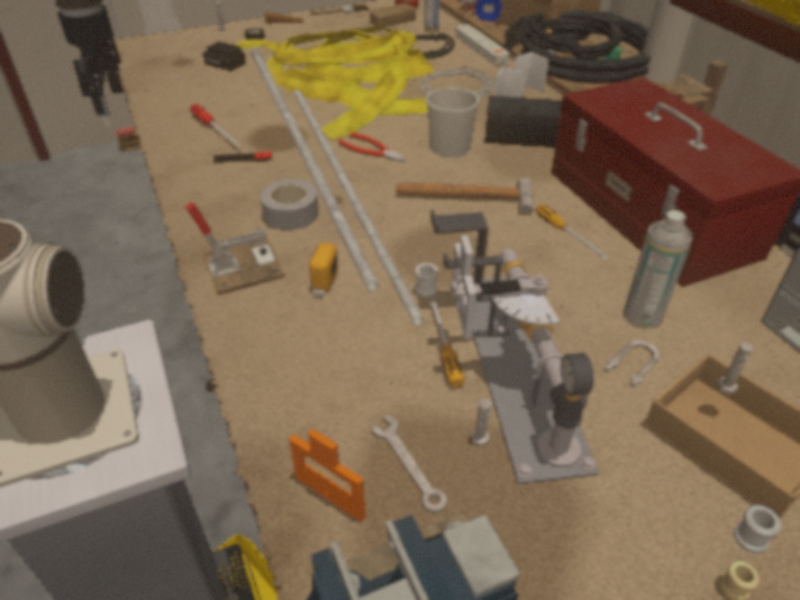

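View pics/side0.png

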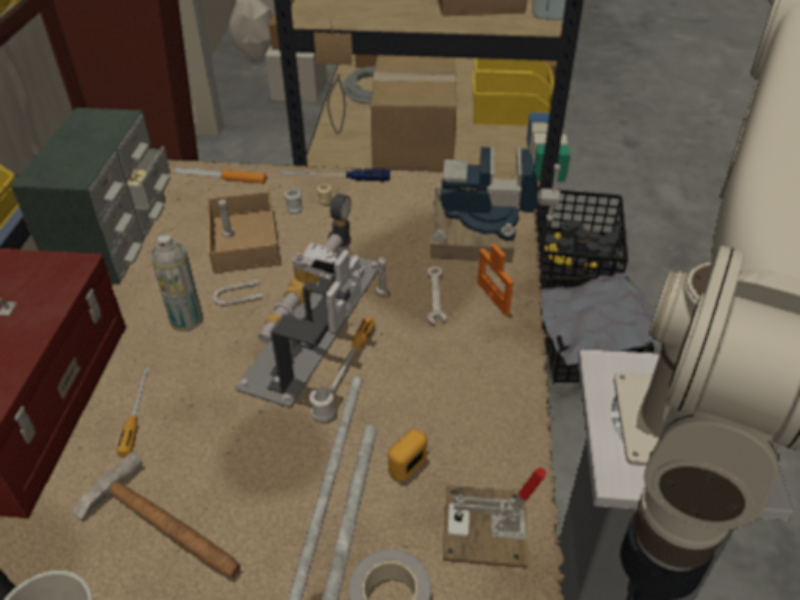

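Scene view: the aluminium keeper hangs at about (465,285) on the hooks of the manifold. The manifold's plate is at (490,340)–(590,470) and the wide parking hook at (460,222). The orange look-alike at (328,472) is not the one. In the side view, the keeper is at (335,270) and the parking hook at (300,330).

```bash
python3 - <<'E'
from h import *
ims=[]
for n,(u,v,w,h) in dict(scene=(260,125,130,190),side=(145,120,130,190)).items():
    d=np.load(f"pics/{n}0.npz");f=cv2.cvtColor(d["F"],cv2.COLOR_RGB2BGR)[v:v+h,u:u+w]
    im=cv2.resize(f,None,fx=3,fy=3,interpolation=cv2.INTER_CUBIC)
    for k in range(0,w,20): cv2.putText(im,str(u+k),(3*k,8),0,.3,(0,0,255))
    for k in range(10,h,20): cv2.putText(im,str(v+k),(0,3*k+3),0,.3,(0,0,255))
    ims.append(im)
    W=d["W"]
    B=W.reshape(-1,3)
    m=(B[:,0]>.2)&(B[:,0]<.75)&(B[:,1]>-.35)&(B[:,1]<.35)
    for lo,hi in((.004,.014),(.158,.168),(.168,.185),(.19,.24)):
        q=B[m&(B[:,2]>lo)&(B[:,2]<hi)]; print(n,lo,len(q),q.mean(0).round(3),q.min(0).round(3),q.max(0).round(3))
cv2.imwrite("pics/crop1.png",np.hstack(ims))
E
```

```text
scene 0.004 4665 [ 0.546 -0.13   0.009] [ 0.223 -0.35   0.004] [0.748 0.35  0.014]
scene 0.158 924 [ 0.625 -0.096  0.165] [ 0.549 -0.349  0.158] [0.684 0.025 0.168]
scene 0.168 378 [ 0.595 -0.155  0.175] [ 0.549 -0.35   0.168] [0.676 0.026 0.185]
scene 0.19 148 [ 0.58  -0.138  0.21 ] [ 0.572 -0.348  0.19 ] [ 0.62  -0.106  0.223]
side 0.004 4566 [0.5   0.027 0.009] [ 0.222 -0.35   0.004] [0.75  0.348 0.014]
side 0.158 680 [ 0.63  -0.066  0.165] [ 0.261 -0.349  0.158] [0.684 0.234 0.168]
side 0.168 419 [ 0.605 -0.132  0.175] [ 0.552 -0.349  0.168] [0.682 0.031 0.185]
side 0.19 125 [ 0.585 -0.128  0.209] [ 0.574 -0.349  0.19 ] [ 0.63  -0.103  0.225]
```

View pics/crop1.png

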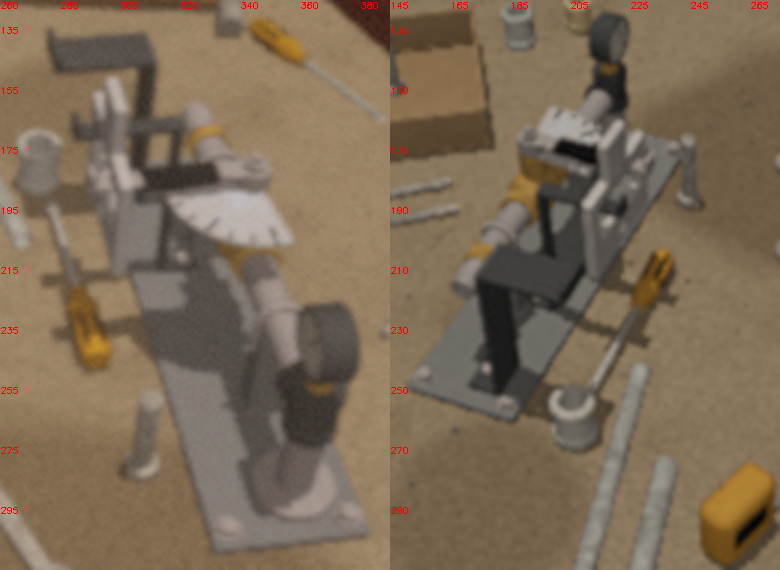

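```bash
cat >> h.py <<'E'
def ray(n,u,v,z,f="0"):
    d=np.load(f"pics/{n}{f}.npz");K=d["camera_matrix"];T=np.linalg.inv(d["extrinsics"])
    r=T[:3,:3]@np.array([(u-K[0,2])/K[0,0],(v-K[1,2])/K[1,1],1]);return T[:3,3]+r*(z-T[2,3])/r[2]
E
python3 - <<'E'
from h import *
a=[ray("side",153.3,249,.008),ray("side",187,260,.008),ray("scene",331,309,.008),ray("scene",382.3,302.7,.008)]
print(np.round(a,3))
for i,j in((0,1),(2,3),(0,3),(1,2)): d=a[j]-a[i];print(np.linalg.norm(d),np.degrees(np.arctan2(d[1],d[0])))
for n in("scene","side"):
    B=np.load(f"pics/{n}0.npz")["W"].reshape(-1,3)
    m=(B[:,0]>.5)&(B[:,0]<.7)&(B[:,1]>-.3)&(B[:,1]<.1)
    q=B[m&(B[:,2]>.155)&(B[:,2]<.172)&(B[:,1]>-.06)]
    print(n,len(q),cv2.minAreaRect(q[:,:2].astype(np.float32)),np.median(q[:,2]))
    q=B[m&(B[:,2]>.185)&(B[:,2]<.24)&(B[:,1]>-.16)]
    print(n,len(q),cv2.minAreaRect(q[:,:2].astype(np.float32)),q.min(0),q.max(0))
E
```

```text
[[ 0.759  0.002  0.008]
 [ 0.658  0.032  0.008]
 [ 0.545 -0.37   0.008]
 [ 0.651 -0.4    0.008]]
0.10527810402647297 163.42660313133842
0.10990918381948095 -15.836770810330064
0.41654555384836117 -105.03055876545739
0.41785957824678854 -105.66931449768926
scene 404 ((0.6372966170310974, -0.004536528140306473), (0.05004120245575905, 0.0864834263920784), 73.66735076904297) 0.16519428131938835
scene 155 ((0.5815836191177368, -0.1266186684370041), (0.04066132754087448, 0.010600832290947437), 74.67294311523438) [ 0.57234635 -0.14661105  0.18648911] [ 0.59001866 -0.10614754  0.22271193]
side 425 ((0.637822687625885, -0.004291325807571411), (0.04799991473555565, 0.08766638487577438), 73.65290832519531) 0.16552042559869717
side 131 ((0.5860058069229126, -0.11528022587299347), (0.06033875420689583, 0.011511689983308315), 70.1507568359375) [ 0.57379146 -0.14424088  0.18524091] [ 0.59411958 -0.08494884  0.22508412]
```

Call:
send_rows(
  steps="1 0.02 -0.03 0.01 0 0 -0.0733;1 0.02 -0.03 0.01 0 0 -0.0733;1 0.02 -0.03 0.01 0 0 -0.0733;1 0.02 -0.03 0.01 0 0 -0.0733;1 0.02 -0.03 0.01 0 0 -0.0733",
)

```text
clock: 0.52
eef_pos: [0.2833, 0.3137, 0.2813]
tool_rot: [0.363, 0.932, -0.0, -0.0]
ft_force: [0.2, 0.5, 0.3]
grip_width: 0.0852
grasp_force: 0.0
```

Call:
send_rows(
  steps="1 0.02 -0.03 0.01 0 0 -0.0733;1 0.02 -0.03 0.01 0 0 -0.0733;1 0.02 -0.03 0.01 0 0 -0.0733;1 0.02 -0.03 0.01 0 0 -0.0733;1 0.02 -0.03 0.01 0 0 -0.0733",
)

```text
clock: 0.93
eef_pos: [0.3834, 0.1636, 0.3316]
tool_rot: [0.527, 0.85, -0.0, -0.0]
ft_force: [1.1, -0.1, -0.8]
grip_width: 0.0854
grasp_force: 0.0
```

Call:
send_rows(
  steps="1 0.02 -0.03 0 0 0 -0.0733;1 0.02 -0.03 0 0 0 -0.0733;1 0.02 -0.03 0 0 0 -0.0733;1 0.02 -0.03 0 0 0 -0.0733;1 0.02 -0.03 0 0 0 -0.0733",
)

```text
clock: 1.35
eef_pos: [0.4835, 0.0135, 0.3309]
tool_rot: [0.674, 0.739, -0.0, -0.0]
ft_force: [-0.1, 0.0, 0.5]
grip_width: 0.0856
grasp_force: 0.0
```

```bash
python3 - <<'E'
from h import *
o=get_obs();print(o["eef_pos"],o["tool_rot"],o["joint_pos"])
c=snap("wrist","wrist1");print(c["T_tool_cam"].round(3))
cv2.imwrite("pics/wrist1.png",cv2.resize(cv2.cvtColor(c["frame"],cv2.COLOR_RGB2BGR),(800,600)))
E
```

```text
[0.4834708  0.01351067 0.33094631] [ 6.73660389e-01  7.39040966e-01 -1.95299635e-04 -3.05331649e-04] [2.78484310e-02 1.88855557e-01 1.95542861e-01 1.57819437e+00
 1.42556596e-04 1.50614963e+00]
[[ 0.001 -0.958 -0.285  0.071]
 [ 1.     0.     0.    -0.   ]
 [-0.    -0.285  0.958 -0.144]
 [ 0.     0.     0.     1.   ]]
```

View pics/wrist1.png

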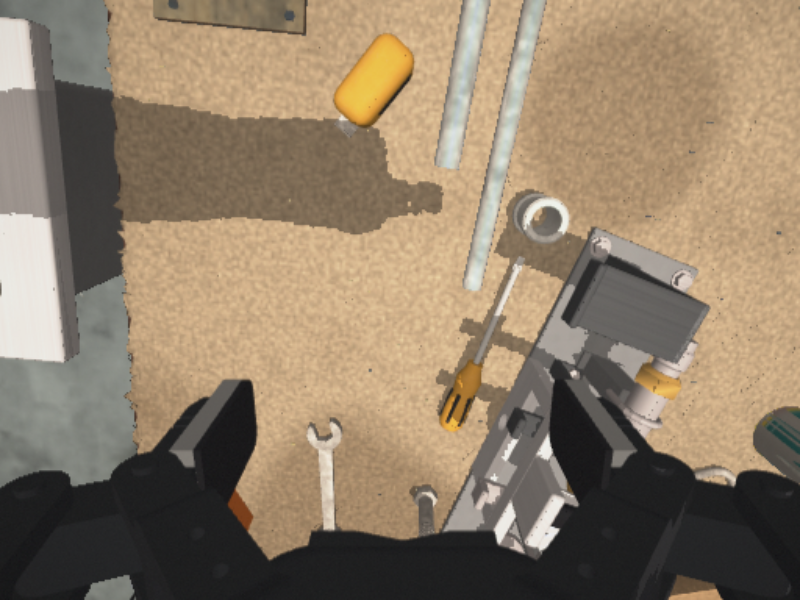

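Wrist view: manifold runs from (640,260) to (480,520), with the parking hook at (640,310), the lock hook at (525,420) and the keeper's lintel and tab partly hidden at about (530,500). I'll move on for an unobstructed look.

Call:
send_rows(
  steps="1 0.006 -0.021 0.003 0 0 -0.0363;1 0.006 -0.021 0.003 0 0 -0.0363;1 0.006 -0.021 0.003 0 0 -0.0363;1 0.006 -0.021 0.003 0 0 -0.0363;1 0.006 -0.021 0.003 0 0 -0.0363",
)

```text
clock: 1.82
eef_pos: [0.5129, -0.0905, 0.3459]
tool_rot: [0.737, 0.676, -0.0, -0.001]
ft_force: [-0.3, 0.2, 1.3]
grip_width: 0.0854
grasp_force: 0.0
```

Call:
send_rows(
  steps="1 0.006 -0.021 0 0 0 -0.0363;1 0.006 -0.021 0 0 0 -0.0363;1 0.006 -0.021 0 0 0 -0.0363;1 0.006 -0.021 0 0 0 -0.0363;1 0.006 -0.021 0 0 0 -0.0363",
)

```text
clock: 2.23
eef_pos: [0.543, -0.1954, 0.3457]
tool_rot: [0.795, 0.606, -0.0, -0.001]
ft_force: [0.9, -0.1, -0.1]
grip_width: 0.0856
grasp_force: 0.0
```

```bash
python3 - <<'E'
from h import *
o=get_obs();print(o["eef_pos"],o["tool_rot"],o["joint_pos"])
c=snap("wrist","wrist2")
cv2.imwrite("pics/wrist2.png",cv2.resize(cv2.cvtColor(c["frame"],cv2.COLOR_RGB2BGR),(800,600)))
E
```

```text
[ 0.54303226 -0.19542018  0.34570648] [ 7.95189833e-01  6.06360217e-01 -3.25075867e-04 -5.57131096e-04] [-3.45470086e-01  3.95383289e-01  5.15039928e-01  1.69174169e+00
  5.88912048e-05  1.49317159e+00]
```

View pics/wrist2.png

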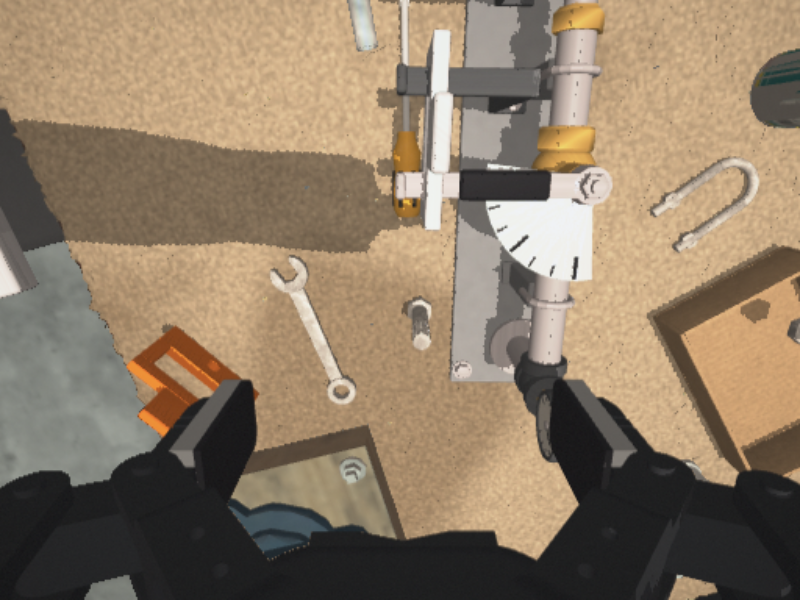

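Clear view: the keeper is the bare aluminium plate, with its tab at (442,130) and its lintel running (438,35)–(432,225). It hangs over the lock hook (410,80) and the lever lip (402,187); stem nut at (593,185). The orange look-alikes are at (190,370) here. I'll measure from this view.

```bash
python3 - <<'E'
from h import *
W=np.load("pics/wrist2.npz")["W"]
def at(u,v): u=int(u*.64);v=int(v*.64);return W[v-1:v+2,u-1:u+2].reshape(-1,3)
for n,u,v in(("nut",593,185),("sleeve",505,185),("leverbare",450,186),("lockarm",480,82),("tab",443,130),("lintel+y",441,55),("lintel-y",432,205),("bolt",422,340)):
    print(n,np.nanmedian(at(u,v),0).round(4))
B=W.reshape(-1,3)
def rect(n,m):
    q=B[m];print(n,len(q),cv2.minAreaRect(q[:,:2].astype(np.float32)),np.nanmedian(q[:,2]).round(4))
    d=np.linalg.svd(q[:,:2]-q[:,:2].mean(0),full_matrices=False)[2][0];print("  dir",np.degrees(np.arctan2(d[1],d[0])),"mean",q.mean(0).round(4))
box=(B[:,0]>.53)&(B[:,0]<.64)&(B[:,1]>-.21)&(B[:,1]<-.05)
rect("tabtop",box&(B[:,2]>.215)&(B[:,2]<.23))
rect("linteltop",box&(B[:,2]>.1785)&(B[:,2]<.188))
U,V=np.meshgrid(np.arange(512),np.arange(384));U=U.ravel()/.64;V=V.ravel()/.64
rect("sleeve",(U>465)&(U<545)&(V>172)&(V<198)&(B[:,2]>.16)&(B[:,2]<.175))
rect("nut",(U>575)&(U<612)&(V>165)&(V<207)&(B[:,2]>.17)&(B[:,2]<.18))
rect("lockarm",(U>460)&(U<530)&(V>60)&(V<105)&(B[:,2]>.155)&(B[:,2]<.175))
B=np.load("pics/wrist1.npz")["W"].reshape(-1,3)
rect("park w1",(U>550)&(V<360)&(B[:,2]>.158)&(B[:,2]<.17))
rect("parklip",(U>550)&(V<360)&(B[:,2]>.1725)&(B[:,2]<.185))
E
```

```text
nut [ 0.6687 -0.1798  0.1746]
sleeve [ 0.6175 -0.1663  0.168 ]
leverbare [ 0.5846 -0.1586  0.1656]
lockarm [ 0.6162 -0.1036  0.166 ]
tab [ 0.5835 -0.1248  0.2224]
lintel+y [ 0.5954 -0.0856  0.1818]
lintel-y [ 0.5698 -0.1649  0.1816]
bolt [ 0.5359 -0.2856  0.0863]
tabtop 654 ((0.5827425122261047, -0.12617796659469604), (0.03913054242730141, 0.010066455230116844), 72.7679214477539) 0.2217
  dir -107.16870186722284 mean [ 0.5826 -0.1257  0.2215]
linteltop 913 ((0.573704719543457, -0.12312237173318863), (0.1108393743634224, 0.02918870560824871), 72.88540649414062) 0.1818
  dir -107.51899674242031 mean [ 0.5828 -0.1223  0.1817]
sleeve 815 ((0.6176867485046387, -0.16697432100772858), (0.01468823105096817, 0.050097763538360596), 74.74378967285156) 0.1685
  dir -15.66402775352589 mean [ 0.6175 -0.1668  0.1685]
nut 204 ((0.6719281077384949, -0.18203392624855042), (0.013485012575984001, 0.016935406252741814), 74.60193634033203) 0.1725
  dir 1.7741860840647872 mean [ 0.6707 -0.1816  0.1732]
lockarm 845 ((0.6259864568710327, -0.10624232143163681), (0.016055475920438766, 0.043499018996953964), 73.98168182373047) 0.1659
  dir -16.922870381735613 mean [ 0.625  -0.1062  0.1659]
park w1 3167 ((0.6368495225906372, -0.005308382213115692), (0.04431233927607536, 0.08685267716646194), 73.82124328613281) 0.1661
  dir -16.20992104094693 mean [ 0.6395 -0.0051  0.1661]
parklip 344 ((0.5984363555908203, 0.0058807991445064545), (0.044052377343177795, 0.006638912949711084), 74.59978485107422) 0.1775
  dir -106.00193513167419 mean [0.5979 0.0067 0.177 ]
```

Call:
send_rows(
  steps="1 0.0079 0.0138 -0.01 0 0 -0.0066;1 0.0079 0.0138 -0.01 0 0 -0.0066;1 0.0079 0.0138 -0.01 0 0 -0.0066;1 0.0079 0.0138 -0.01 0 0 -0.0066;1 0.0081 0.014 -0.01 0 0 -0.0066",
)

```text
clock: 2.7
eef_pos: [0.5827, -0.1246, 0.2952]
tool_rot: [0.805, 0.594, -0.0, -0.001]
ft_force: [-0.4, 0.3, 1.1]
grip_width: 0.0855
grasp_force: 0.0
```

Call:
send_rows(
  steps="1 0 0 -0.02 0 0 0;1 0 0 -0.02 0 0 0;1 0 0 -0.02 0 0 0;0.5 0 0 -0.02 0 0 0;0.2 0 0 -0.01 0 0 0",
)

```text
clock: 3.12
eef_pos: [0.581, -0.1247, 0.203]
tool_rot: [0.804, 0.594, -0.002, -0.002]
ft_force: [-0.5, 0.8, -0.7]
grip_width: 0.0636
grasp_force: 0.0
```

Call:
send_rows(
  steps="0.2 0 -0.001 -0.007 0 0 0;0.2 0 0 -0.007 0 0 0;0.2 0 0 0 0 0 0;0.2 0 0 0 0 0 0;0.2 0 0 0 0 0 0",
)

```text
clock: 3.53
eef_pos: [0.5834, -0.1267, 0.1935]
tool_rot: [0.805, 0.594, 0.001, 0.001]
ft_force: [-0.1, 0.1, 0.4]
grip_width: 0.0511
grasp_force: 0.0
```

Call:
send_rows(
  steps="-0.3 0 0 -0.003 0 0 0;-0.6 0 0 0 0 0 0;-1 0 0 0 0 0 0;-1 0 0 0 0 0 0;-1 0 0 0 0 0 0",
)

```text
clock: 3.95
eef_pos: [0.5827, -0.1265, 0.1897]
tool_rot: [0.805, 0.594, 0.0, 0.0]
ft_force: [-1.6, 0.5, 2.7]
grip_width: 0.0089
grasp_force: 59.6
```

Call:
send_rows(
  steps="-1 0 0 0 0 0 0;-1 0 0 0 0 0 0;-1 0 0 0 0 0 0;-1 0 0 0 0 0 0;-1 0 0 0 0 0 0",
)

```text
clock: 4.37
eef_pos: [0.5827, -0.1265, 0.1897]
tool_rot: [0.805, 0.594, 0.0, 0.0]
ft_force: [-2.6, 0.4, 4.1]
grip_width: 0.0088
grasp_force: 60.0
```

Gripped (width 8.8 mm against a 10 mm plate). I'll lift 22 mm slowly.

Call:
send_rows(
  steps="-1 0 0 0.004 0 0 0;-1 0 0 0.004 0 0 0;-1 0 0 0.004 0 0 0;-1 0 0 0.005 0 0 0;-1 0 0 0.005 0 0 0",
)

```text
clock: 4.78
eef_pos: [0.5827, -0.1265, 0.2114]
tool_rot: [0.805, 0.594, -0.0, -0.0]
ft_force: [-0.7, -0.4, -0.9]
grip_width: 0.009
grasp_force: 58.9
```

Call:
send_rows(
  steps="-1 0 0 0 0 0 0;-1 0 0 0 0 0 0;-1 0 0 0 0 0 0;-1 0 0 0 0 0 0;-1 0 0 0 0 0 0",
)

```text
clock: 5.2
eef_pos: [0.5825, -0.1265, 0.211]
tool_rot: [0.805, 0.594, -0.0, -0.0]
ft_force: [0.2, 0.6, -2.1]
grip_width: 0.0093
grasp_force: 59.0
```

```bash
python3 - <<'E'
from h import *
ims=[]
for n,(u,v,w,h) in dict(scene=(260,125,130,130),side=(160,120,130,130)).items():
    c=snap(n,n+"1");f=cv2.cvtColor(c["frame"],cv2.COLOR_RGB2BGR)[v:v+h,u:u+w]
    ims.append(cv2.resize(f,None,fx=3,fy=3,interpolation=cv2.INTER_CUBIC))
cv2.imwrite("pics/crop2.png",np.hstack(ims))
E
```

```text
(no output)
```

View pics/crop2.png

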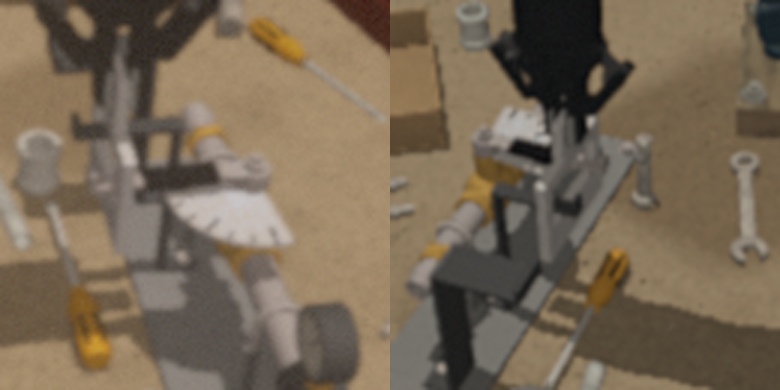

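Lifted by 21 mm; the plate reads 2 N and is free of both lips. I'll take it out towards -x of the manifold, then across.

Call:
send_rows(
  steps="-1 -0.008 0.0022 0 0 0 0;-1 -0.012 0.0034 0 0 0 0;-1 -0.014 0.004 0 0 0 0;-1 -0.014 0.004 0 0 0 0;-1 -0.01 0.0028 0 0 0 0",
)

```text
clock: 5.72
eef_pos: [0.5235, -0.1098, 0.2112]
tool_rot: [0.805, 0.594, -0.0, -0.0]
ft_force: [-0.5, -0.7, -1.0]
grip_width: 0.0091
grasp_force: 59.1
```

Call:
send_rows(
  steps="-1 0.003 0.01 0 0 0 0.002;-1 0.004 0.012 0 0 0 0.002;-1 0.004 0.013 0 0 0 0.002;-1 0.005 0.014 0 0 0 0.002;-1 0.005 0.014 0 0 0 0.002",
)

```text
clock: 6.13
eef_pos: [0.547, -0.0454, 0.2112]
tool_rot: [0.801, 0.598, 0.0, 0.0]
ft_force: [0.3, -0.6, -2.0]
grip_width: 0.009
grasp_force: 59.1
```

Call:
send_rows(
  steps="-1 0.005 0.014 0 0 0 0.002;-1 0.005 0.014 0 0 0 0.002;-1 0.004 0.013 0 0 0 0.003;-1 0.004 0.012 0 0 0 0.002;-1 0.003 0.0095 0 0 0 0.002",
)

```text
clock: 6.55
eef_pos: [0.5675, 0.0174, 0.211]
tool_rot: [0.798, 0.603, 0.0, -0.0]
ft_force: [-0.6, -0.1, -2.2]
grip_width: 0.0091
grasp_force: 59.1
```

Call:
send_rows(
  steps="-1 0 0 0 0 0 0;-1 0 0 0 0 0 0;-1 0 0 0 0 0 0;-1 0 0 0 0 0 0;-1 0 0 0 0 0 0",
)

```text
clock: 6.97
eef_pos: [0.5666, 0.0146, 0.2114]
tool_rot: [0.799, 0.602, -0.0, 0.0]
ft_force: [-0.4, -0.0, -2.4]
grip_width: 0.0089
grasp_force: 59.1
```

```bash
python3 - <<'E'
from h import *
o=get_obs();print(o["eef_pos"],o["tool_rot"],o["ft_force"],o["grip_width"])
ims=[]
for n,(u,v,w,h) in dict(scene=(250,95,130,130),side=(160,130,130,130)).items():
    c=snap(n,n+"2");f=cv2.cvtColor(c["frame"],cv2.COLOR_RGB2BGR)[v:v+h,u:u+w]
    ims.append(cv2.resize(f,None,fx=3,fy=3,interpolation=cv2.INTER_CUBIC))
    B=np.load(f"pics/{n}2.npz")["W"].reshape(-1,3)
    # manifold frame about hang target
    D=B-np.array([.6242,-.0013,0]);a=np.radians(-15.9);X=D[:,0]*np.cos(a)+D[:,1]*np.sin(a);Y=-D[:,0]*np.sin(a)+D[:,1]*np.cos(a)
    m=(X>-.075)&(X<-.045)&(abs(Y)<.07)&(B[:,2]>.10)
    print(n,m.sum())
    for lo in np.arange(.11,.22,.01):
        k=m&(B[:,2]>=lo)&(B[:,2]<lo+.01)
        if k.sum()>5: print(lo.round(2),k.sum(),"X",X[k].min().round(3),X[k].max().round(3),"Y",Y[k].min().round(3),Y[k].max().round(3))
cv2.imwrite("pics/crop3.png",np.hstack(ims))
E
```

```text
[0.56656242 0.01461077 0.21140961] [ 7.98781691e-01  6.01620977e-01 -6.22838702e-05  7.63314646e-05] [-0.43836481 -0.02443273 -2.38057607] 0.008865522458973348
scene 2163
0.11 16 X -0.065 -0.057 Y -0.057 0.044
0.12 31 X -0.066 -0.057 Y -0.056 0.044
0.13 38 X -0.065 -0.057 Y -0.056 0.049
0.14 69 X -0.065 -0.055 Y -0.057 0.046
0.15 41 X -0.065 -0.055 Y -0.06 0.048
0.16 26 X -0.065 -0.055 Y -0.057 0.047
0.17 23 X -0.065 -0.055 Y -0.058 0.049
0.18 20 X -0.066 -0.056 Y -0.058 0.047
0.19 32 X -0.065 -0.056 Y -0.057 0.011
0.2 61 X -0.065 -0.055 Y -0.057 -0.001
0.21 29 X -0.075 -0.049 Y -0.021 -0.005
side 3396
0.11 27 X -0.064 -0.056 Y -0.051 0.058
0.12 66 X -0.066 -0.053 Y -0.052 0.058
0.13 64 X -0.065 -0.055 Y -0.055 0.058
0.14 113 X -0.065 -0.053 Y -0.052 0.061
0.15 66 X -0.065 -0.054 Y -0.054 0.058
0.16 32 X -0.064 -0.054 Y -0.049 0.06
0.17 31 X -0.065 -0.055 Y -0.052 0.06
0.18 35 X -0.065 -0.055 Y -0.053 0.059
0.19 63 X -0.065 -0.053 Y -0.055 0.058
0.2 69 X -0.065 -0.053 Y -0.038 0.059
0.21 29 X -0.07 -0.055 Y 0.003 0.025
```

View pics/crop3.png

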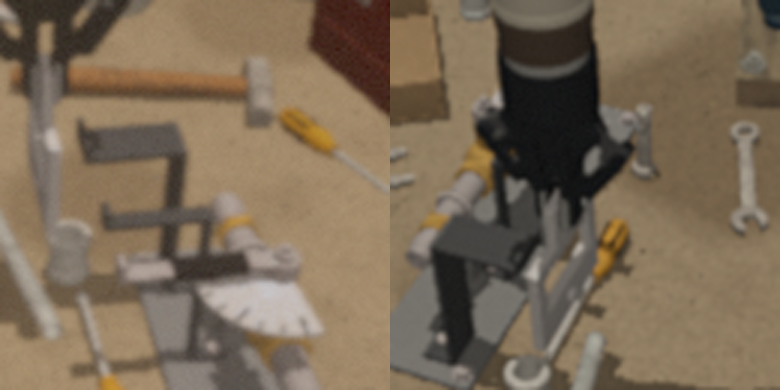

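The plate hangs straight, centred in front of the parking hook (Y −57…+60 mm, X −60 mm), with the hook level with the window. I'll go in.

Call:
send_rows(
  steps="-1 0.008 -0.0023 0 0 0 0;-1 0.012 -0.0034 0 0 0 0;-1 0.014 -0.004 0 0 0 0;-1 0.014 -0.004 0 0 0 0;-1 0.0095 -0.0027 0 0 0 0",
)

```text
clock: 7.48
eef_pos: [0.6259, -0.0019, 0.2111]
tool_rot: [0.799, 0.602, 0.0, 0.0]
ft_force: [0.3, -0.8, -2.6]
grip_width: 0.009
grasp_force: 59.1
```

Call:
send_rows(
  steps="-1 0 0 -0.005 0 0 0;-1 0 0 -0.005 0 0 0;-1 0 0 -0.004 0 0 0;-1 0 0 -0.003 0 0 0;-1 0 0 0 0 0 0",
)

```text
clock: 7.9
eef_pos: [0.623, -0.0008, 0.1931]
tool_rot: [0.798, 0.602, -0.001, -0.001]
ft_force: [0.8, 0.5, -3.0]
grip_width: 0.0093
grasp_force: 59.1
```

Call:
send_rows(
  steps="-1 0 0 -0.002 0 0 0;-1 0 0 -0.001 0 0 0;-1 0 0 0 0 0 0;-1 0 0 0 0 0 0;-1 0 0 0 0 0 0",
)

```text
clock: 8.32
eef_pos: [0.6243, -0.001, 0.1916]
tool_rot: [0.798, 0.602, 0.0, 0.0]
ft_force: [0.7, 0.3, -3.3]
grip_width: 0.0088
grasp_force: 59.2
```

Call:
send_rows(
  steps="-1 0 0 -0.001 0 0 0;-1 0 0 0 0 0 0;-1 0 0 -0.0005 0 0 0;-1 0 0 0 0 0 0;-1 0 0 0 0 0 0",
)

```text
clock: 8.73
eef_pos: [0.6242, -0.001, 0.1898]
tool_rot: [0.798, 0.602, -0.0, -0.0]
ft_force: [0.1, 0.4, -2.3]
grip_width: 0.0092
grasp_force: 59.3
```

Call:
send_rows(
  steps="-1 0 0 -0.0005 0 0 0;-1 0 0 0 0 0 0;-1 0 0 -0.0005 0 0 0;-1 0 0 0 0 0 0;-1 0 0 0 0 0 0",
)

```text
clock: 9.15
eef_pos: [0.6243, -0.001, 0.1897]
tool_rot: [0.798, 0.602, 0.0, 0.0]
ft_force: [-3.1, -0.2, 5.5]
grip_width: 0.0094
grasp_force: 60.3
```

Seated: the force flipped to +5.5 N. I'll open gently.

Call:
send_rows(
  steps="-0.8 0 0 0 0 0 0;-0.7 0 0 0 0 0 0;-0.6 0 0 0 0 0 0;-0.5 0 0 0 0 0 0;-0.4 0 0 0 0 0 0",
)

```text
clock: 9.57
eef_pos: [0.6243, -0.001, 0.1883]
tool_rot: [0.798, 0.602, -0.0, -0.0]
ft_force: [0.1, 1.1, -0.8]
grip_width: 0.0256
grasp_force: 0.0
```

Call:
send_rows(
  steps="-0.3 0 0 0 0 0 0;-0.2 0 0 0 0 0 0;0 0 0 0 0 0 0;0 0 0 0 0 0 0;0 0 0 0 0 0 0",
)

```text
clock: 9.98
eef_pos: [0.6243, -0.001, 0.1888]
tool_rot: [0.798, 0.602, 0.0, 0.0]
ft_force: [0.9, 0.3, -0.5]
grip_width: 0.0424
grasp_force: 0.0
```

Call:
send_rows(
  steps="0 0 0 0.01 0 0 0;0 0 0 0.02 0 0 0;0 0 0 0.03 0 0 0;0 0 0 0.03 0 0 0;0 0 0 0.03 0 0 0",
)

```text
clock: 10.4
eef_pos: [0.6239, -0.001, 0.3109]
tool_rot: [0.798, 0.602, 0.0, 0.0]
ft_force: [0.5, -0.3, -0.0]
grip_width: 0.0429
grasp_force: 0.0
```

Call:
send_rows(
  steps="-1 -0.0086 -0.0246 0 0 0 0;-1 -0.0086 -0.0246 0 0 0 0;-1 -0.0086 -0.0246 0 0 0 0;-1 -0.0086 -0.0246 0 0 0 0;-1 -0.0086 -0.0246 0 0 0 0",
)

```text
clock: 10.82
eef_pos: [0.5808, -0.125, 0.3099]
tool_rot: [0.798, 0.602, 0.0, 0.0]
ft_force: [-0.3, 0.2, 0.3]
grip_width: 0.0003
grasp_force: 0.0
```

Call:
send_rows(
  steps="-1 0 0 0 0 0 0;-1 0 0 0 0 0 0;-1 0 0 0 0 0 0;-1 0 0 0 0 0 0;-1 0 0 0 0 0 0",
)

```text
clock: 11.23
eef_pos: [0.5816, -0.123, 0.3089]
tool_rot: [0.798, 0.603, 0.0, -0.0]
ft_force: [0.2, 0.3, 0.7]
grip_width: 0.0001
grasp_force: 0.0
```

```bash
python3 - <<'E'
from h import *
o=get_obs();print(o["eef_pos"],o["tool_rot"],o["joint_pos"],o["grip_width"])
c=snap("wrist","wrist3")
cv2.imwrite("pics/wrist3.png",cv2.resize(cv2.cvtColor(c["frame"],cv2.COLOR_RGB2BGR),(800,600)))
E
```

```text
[ 0.58162186 -0.12296319  0.30889908] [ 7.97923038e-01  6.02759333e-01  1.07865714e-04 -5.65103779e-06] [-2.08433307e-01  4.25598371e-01  4.66007885e-01  1.61107287e+00
  1.70252907e-04  1.63924984e+00] 7.418573048778178e-05
```

View pics/wrist3.png

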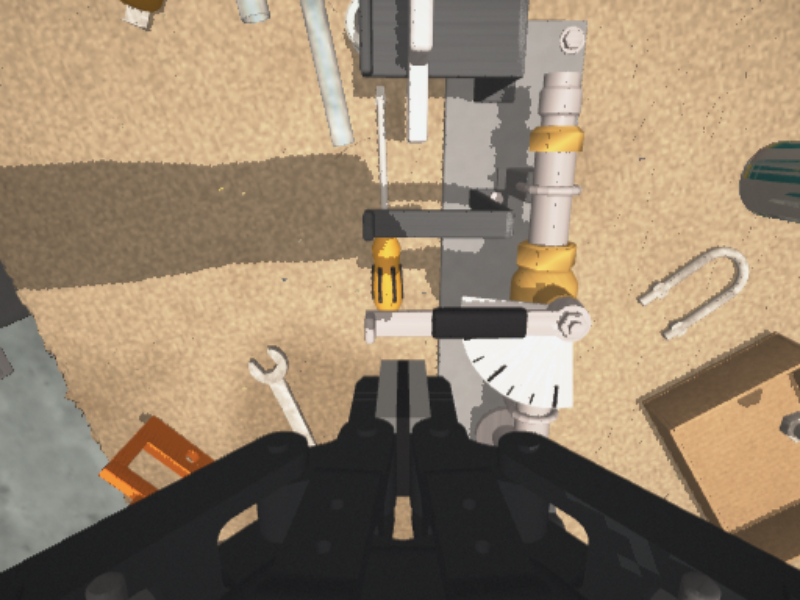

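The keeper hangs on the parking hook ((415,60), straight, behind the lip at (367,40)). The lever is still closed ((370,325) to the nut at (572,322)), with the lock hook at (430,222). I'll bring the shut fingers down in the gap between lever and lock hook.

Call:
send_rows(
  steps="-1 -0.0008 -0.0011 -0.022 0 0 0;-1 0 0 -0.022 0 0 0;-1 0 0 -0.022 0 0 0;-1 0 0 -0.022 0 0 0;-1 0 0 -0.022 0 0 0",
)

```text
clock: 11.7
eef_pos: [0.5806, -0.1242, 0.1978]
tool_rot: [0.798, 0.603, 0.0, 0.0]
ft_force: [0.6, -0.9, -0.1]
grip_width: 0.0003
grasp_force: 0.0
```

Call:
send_rows(
  steps="-1 0 0 0 0 0 0;-1 0 0 -0.015 0 0 0;-1 0 0 -0.015 0 0 0;-1 0 0 -0.015 0 0 0;-1 0 0 0 0 0 0",
)

```text
clock: 12.12
eef_pos: [0.5792, -0.1243, 0.1518]
tool_rot: [0.798, 0.602, -0.001, -0.002]
ft_force: [-0.6, -0.3, -0.6]
grip_width: 0.0003
grasp_force: 0.0
```

```bash
cat > plan.py <<'E'
from h import *
import sys
# waypoints: finger centre on lever arc; args: theta_end t_end nrows
o=get_obs();S=np.array([.6717,-.1812]);y0=np.radians(-15.9);p=o["eef_pos"][:2]
q=p-S;L=R.from_euler('z',-y0).as_matrix()[:2,:2]@q
print("now z",o["eef_pos"][2],"manifold-frame",L.round(4), "yaw tooly",np.degrees(2*np.arctan2(o["tool_rot"][1],o["tool_rot"][0])).round(2)-90, o["ft_force"].round(1))
def P(th,t): a=y0+np.radians(th);return S+np.array([[np.cos(a),-np.sin(a)],[np.sin(a),np.cos(a)]])@np.array([-.103,t])
th0,t0,th1,t1,n=map(float,sys.argv[1:]);n=int(n);prev=p
for k in range(1,n+1):
    w=P(th0+(th1-th0)*k/n,t0+(t1-t0)*k/n);d=w-prev;prev=w;print(d.round(4),np.radians((th1-th0)/n).round(4))
E
python3 plan.py 0 .019 40 .019 15
```

```text
now z 0.15184218456113424 manifold-frame [-0.1045  0.0294] yaw tooly -15.909999999999997 [-0.6 -0.3 -0.6]
[-0.0035 -0.0149] 0.0465
[-0.0019 -0.0045] 0.0465
[-0.0016 -0.0046] 0.0465
[-0.0014 -0.0047] 0.0465
[-0.0012 -0.0047] 0.0465
[-0.001  -0.0048] 0.0465
[-0.0008 -0.0048] 0.0465
[-0.0005 -0.0048] 0.0465
[-0.0003 -0.0049] 0.0465
[-0.0001 -0.0049] 0.0465
[ 0.0001 -0.0049] 0.0465
[ 0.0004 -0.0049] 0.0465
[ 0.0006 -0.0048] 0.0465
[ 0.0008 -0.0048] 0.0465
[ 0.001  -0.0048] 0.0465
```

Call:
send_rows(
  steps="-1 -0.0012 -0.005 0 0 0 0;-1 -0.0012 -0.005 0 0 0 0;-1 -0.0018 -0.0046 0 0 0 0.0465;-1 -0.0016 -0.0046 0 0 0 0.0465;-1 -0.0014 -0.0046 0 0 0 0.0465",
)

```text
clock: 12.53
eef_pos: [0.5736, -0.1483, 0.1554]
tool_rot: [0.754, 0.657, 0.001, -0.0]
ft_force: [-0.7, 4.0, 0.2]
grip_width: 0.0
grasp_force: 1.8
```

Call:
send_rows(
  steps="-1 -0.0014 -0.0047 0 0 0 0.0465;-1 -0.0012 -0.0047 0 0 0 0.0465;-1 -0.001 -0.0048 0 0 0 0.0465;-1 -0.0008 -0.0048 0 0 0 0.0465;-1 -0.0005 -0.0048 0 0 0 0.0465",
)

```text
clock: 12.95
eef_pos: [0.5688, -0.1722, 0.1554]
tool_rot: [0.672, 0.74, 0.001, 0.0]
ft_force: [0.1, 3.0, -1.1]
grip_width: 0.0
grasp_force: 1.8
```

```bash
python3 plan.py 22 .019 36 .019 5
```

```text
now z 0.15543284597295 manifold-frame [-0.1014 -0.0195] yaw tooly 5.530000000000001 [ 0.1  3.  -1.1]
[-0.0018 -0.0062] 0.0489
[-0.     -0.0051] 0.0489
[ 0.0002 -0.0051] 0.0489
[ 0.0005 -0.0051] 0.0489
[ 0.0007 -0.0051] 0.0489
```

Call:
send_rows(
  steps="-1 -0.0008 -0.0055 0 0 0 0.0489;-1 0 -0.0051 0 0 0 0.0489;-1 0.0002 -0.0051 0 0 0 0.0489;-1 0.0005 -0.0051 0 0 0 0.0489;-1 0.0007 -0.0051 0 0 0 0.0489",
)

```text
clock: 13.37
eef_pos: [0.5699, -0.198, 0.1555]
tool_rot: [0.577, 0.817, 0.002, 0.0]
ft_force: [1.0, 4.5, -1.1]
grip_width: 0.0
grasp_force: 1.8
```

```bash
cat > lev.py <<'E'
from h import *
import sys
S=np.array([.6717,-.1812])
def run(n,f):
    W=np.load(f"pics/{f}.npz")["W"];F=np.load(f"pics/{f}.npz")["F"].astype(int)
    B=W.reshape(-1,3);C=F.reshape(-1,3)
    r=np.hypot(*(B[:,:2]-S).T)
    m=(r>.03)&(r<.084)&(B[:,2]>.160)&(B[:,2]<.172)&(B[:,0]<.69)&(B[:,1]<-.12)&(C.max(1)<70)
    q=B[m][:,:2]
    # distance-robust: direction of mean from stem, and svd
    d=np.linalg.svd(q-q.mean(0),full_matrices=False)[2][0];mm=q.mean(0)-S
    a=np.degrees(np.arctan2(-mm[1],-mm[0]))+15.9;b=np.degrees(np.arctan2(d[1],d[0]))+15.9
    print(n,m.sum(),"mean-angle",a.round(2),"svd",b.round(2),q.mean(0).round(4))
k=sys.argv[1]
for n in("scene","side"): snap(n,n+k);run(n,n+k)
run("closed-check","wrist2")
E
python3 lev.py 3;python3 plan.py 36 .019 44 .019 5
```

```text
scene 114 mean-angle 39.25 svd -144.46 [ 0.6171 -0.2048]
side 91 mean-angle 32.32 svd 40.26 [ 0.6171 -0.1973]
closed-check 1051 mean-angle 0.47 svd 180.84 [ 0.6169 -0.1661]
now z 0.15541496910818486 manifold-frame [-0.093  -0.0451] yaw tooly 19.340000000000003 [-0.3  1.6  0.4]
[-0.0009 -0.0025] 0.0279
[ 0.0006 -0.0029] 0.0279
[ 0.0007 -0.0028] 0.0279
[ 0.0008 -0.0028] 0.0279
[ 0.0008 -0.0028] 0.0279
```

Call:
send_rows(
  steps="-1 0.0004 -0.0025 0 0 0 0.0279;-1 0.0006 -0.0029 0 0 0 0.0279;-1 0.0007 -0.0028 0 0 0 0.0279;-1 0.0008 -0.0028 0 0 0 0.0279;-1 0 0 0 0 0 0",
)

```text
clock: 13.88
eef_pos: [0.5721, -0.2098, 0.1552]
tool_rot: [0.532, 0.847, 0.0, 0.001]
ft_force: [1.2, 1.6, 1.7]
grip_width: -0.0
grasp_force: 0.8
```

Call:
send_rows(
  steps="-1 0 0 0 0 0 0;-1 -0.004 0.009 0 0 0 0;-1 0 0 0.03 0 0 0;-1 0 0 0.04 0 0 0;-1 0 0 0.04 0 0 0",
)

```text
clock: 14.3
eef_pos: [0.5658, -0.1999, 0.2638]
tool_rot: [0.532, 0.847, -0.001, -0.002]
ft_force: [2.4, -0.4, 0.9]
grip_width: -0.0001
grasp_force: 0.0
```

Call:
send_rows(
  steps="-1 0.012 -0.02 0.015 0 0 0;-1 0.012 -0.02 0.015 0 0 0;-1 0.012 -0.02 0.015 0 0 0;-1 0.012 -0.02 0.015 0 0 0;-1 0.012 -0.02 0.01 0 0 0",
)

```text
clock: 14.72
eef_pos: [0.6275, -0.3011, 0.3364]
tool_rot: [0.532, 0.847, -0.0, 0.002]
ft_force: [1.3, 0.8, 0.6]
grip_width: -0.0003
grasp_force: 0.0
```

Call:
send_rows(
  steps="-1 0 0 0 0 0 0;-1 0 0 0 0 0 0;-1 0 0 0 0 0 0;-1 0 0 0 0 0 0;-1 0 0 0 0 0 0",
)

```text
clock: 15.13
eef_pos: [0.6266, -0.2993, 0.3344]
tool_rot: [0.531, 0.847, -0.0, -0.0]
ft_force: [-0.4, -0.5, -0.2]
grip_width: 0.0003
grasp_force: 0.0
```

```bash
python3 - <<'E'
import sys;sys.argv=["",'4']
from lev import *
c=snap("wrist","wrist4");run("wrist","wrist4")
cv2.imwrite("pics/wrist4.png",cv2.resize(cv2.cvtColor(c["frame"],cv2.COLOR_RGB2BGR),(800,600)))
E
```

```text
scene 96 mean-angle 45.94 svd -136.91 [ 0.6213 -0.2103]
side 90 mean-angle 37.61 svd 45.85 [ 0.6194 -0.202 ]
closed-check 1051 mean-angle 0.47 svd 180.84 [ 0.6169 -0.1661]
wrist 1227 mean-angle 43.68 svd 42.48 [ 0.6214 -0.2077]
```

View pics/wrist4.png

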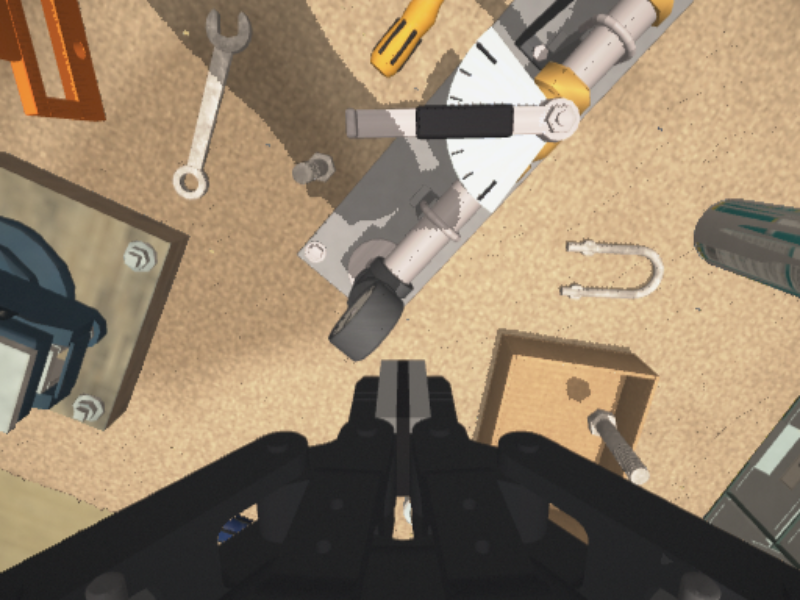

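```bash
python3 - <<'E'
from h import *
W=np.load("pics/wrist4.npz")["W"];K=np.load("pics/wrist4.npz")["F"]
def at(u,v): u=int(round(u*.64));v=int(round(v*.64));return np.nanmedian(W[v-1:v+2,u-1:u+2].reshape(-1,3),0)
n=at(561,119)
S=np.array([.6717,-.1812])
for k,p in dict(nut=(561,119),m0=(487,52),m1=(465,76),m2=(456,98),m3=(456,152),m4=(468,168),m5=(487,190),lip=(352,124),bare=(395,123)).items():
    q=at(*p)
    f=lambda s:(np.degrees(np.arctan2(s[1]-q[1],s[0]-q[0]))+15.9).round(2)
    print(k,q.round(4),f(S),f(n))
# centreline of lever: bar edges by lip-to-sleeve fit using height
B=W.reshape(-1,3);r=np.hypot(*(B[:,:2]-S).T)
m=(r>.03)&(r<.124)&(B[:,2]>.161)&(B[:,2]<.180)&(B[:,1]>-.29)&(B[:,1]<-.17)
q=B[m][:,:2];x,y,*_=[0,0];print(m.sum(),cv2.minAreaRect(q.astype(np.float32)))
l=cv2.fitLine(q.astype(np.float32),cv2.DIST_HUBER,0,.01,.01).ravel();print(np.degrees(np.arctan2(l[1],l[0]))+15.9, "stem offset",np.cross(l[:2],S-l[2:]))
E
```

```text
nut [ 0.6699 -0.1833  0.1763] 65.85 15.9
m0 [ 0.6174 -0.1653  0.1502] -0.44 -3.03
m1 [ 0.6121 -0.183   0.1503] 17.63 15.6
m2 [ 0.6127 -0.1966  0.1507] 30.55 29.01
m3 [ 0.6273 -0.2243  0.1496] 59.99 59.72
m4 [ 0.6393 -0.2301  0.1501] 72.37 72.69
m5 [ 0.6564 -0.2369  0.151 ] 90.6 91.79
lip [ 0.5639 -0.2375  0.1785] 43.49 42.99
bare [ 0.5857 -0.2266  0.1661] 43.69 43.07
2113 ((0.6036679148674011, -0.2165071666240692), (0.09410876035690308, 0.019019832834601402), 27.008726119995117)
42.918747 stem offset 0.0005857876230009537<stdin>:14: DeprecationWarning: Arrays of 2-dimensional vectors are deprecated. Use arrays of 3-dimensional vectors instead. (deprecated in NumPy 2.0)
```

Lever at about 43.2° from depth, with the marks centred on 45°. I'll go back and push 1.8° more.

Call:
send_rows(
  steps="-1 -0.012 0.02 0 0 0 0.0063;-1 -0.012 0.02 0 0 0 0.0063;-1 -0.012 0.02 0 0 0 0.0063;-1 -0.012 0.02 0 0 0 0.0063;-1 -0.012 0.02 0 0 0 0.0063",
)

```text
clock: 15.7
eef_pos: [0.5662, -0.1993, 0.3341]
tool_rot: [0.518, 0.855, 0.0, 0.0]
ft_force: [0.4, -0.2, 0.4]
grip_width: -0.0002
grasp_force: 0.0
```

Call:
send_rows(
  steps="-1 0 0 -0.025 0 0 0;-1 0 0 -0.025 0 0 0;-1 0 0 -0.025 0 0 0;-1 0 0 -0.025 0 0 0;-1 0 0 0 0 0 0",
)

```text
clock: 16.12
eef_pos: [0.5639, -0.199, 0.2285]
tool_rot: [0.518, 0.855, -0.001, -0.005]
ft_force: [-1.3, 0.2, 0.3]
grip_width: -0.0
grasp_force: 0.0
```

Call:
send_rows(
  steps="-1 0 0 -0.02 0 0 0;-1 0 0 -0.02 0 0 0;-1 0 0 -0.02 0 0 0;-1 0 0 -0.019 0 0 0;-1 0 0 0 0 0 0",
)

```text
clock: 16.53
eef_pos: [0.5654, -0.1998, 0.1523]
tool_rot: [0.518, 0.855, -0.001, -0.003]
ft_force: [-1.2, -0.1, 0.6]
grip_width: 0.0003
grasp_force: 0.0
```

Call:
send_rows(
  steps="-1 0 0 0 0 0 0;-1 0 0 0 0 0 0;-1 0 0 0 0 0 0;-1 0 0 0 0 0 0;-1 0 0 0 0 0 0",
)

```text
clock: 16.95
eef_pos: [0.5681, -0.2008, 0.1562]
tool_rot: [0.518, 0.855, 0.0, 0.001]
ft_force: [0.5, 0.1, -0.2]
grip_width: 0.0001
grasp_force: 0.0
```

Call:
send_rows(
  steps="-1 0.0015 -0.0035 0 0 0 0;-1 0.0014 -0.0035 0 0 0 0;-1 0.001 -0.0026 0 0 0 0;-1 0.001 -0.0025 0 0 0 0;-1 0 0 0 0 0 0",
)

```text
clock: 17.37
eef_pos: [0.5725, -0.2129, 0.1548]
tool_rot: [0.518, 0.855, 0.0, -0.0]
ft_force: [0.2, 0.6, 0.4]
grip_width: -0.0002
grasp_force: 0.5
```

Call:
send_rows(
  steps="-1 0 0 0 0 0 0;-1 -0.004 0.009 0 0 0 0;-1 0 0 0.03 0 0 0;-1 0 0 0.04 0 0 0;-1 0 0 0.04 0 0 0",
)

```text
clock: 17.78
eef_pos: [0.5668, -0.2027, 0.2645]
tool_rot: [0.518, 0.855, -0.001, -0.002]
ft_force: [0.8, 0.1, 1.5]
grip_width: -0.0001
grasp_force: 0.0
```

Call:
send_rows(
  steps="-1 0.012 -0.02 0.015 0 0 0;-1 0.012 -0.02 0.015 0 0 0;-1 0.012 -0.02 0.015 0 0 0;-1 0.012 -0.02 0.015 0 0 0;-1 0.012 -0.02 0.01 0 0 0",
)

```text
clock: 18.2
eef_pos: [0.6286, -0.304, 0.3371]
tool_rot: [0.518, 0.855, -0.0, 0.001]
ft_force: [1.3, -0.1, 1.4]
grip_width: -0.0001
grasp_force: 0.0
```

Call:
send_rows(
  steps="-1 0 0 0 0 0 0;-1 0 0 0 0 0 0;-1 0 0 0 0 0 0;-1 0 0 0 0 0 0;-1 0 0 0 0 0 0",
)

```text
clock: 18.62
eef_pos: [0.6275, -0.3023, 0.3354]
tool_rot: [0.518, 0.855, -0.0, -0.0]
ft_force: [0.4, 0.1, 0.4]
grip_width: 0.0001
grasp_force: 0.0
```

```bash
python3 - <<'E'
import sys;sys.argv=["",'5']
from lev import *
c=snap("wrist","wrist5")
for f in("wrist4","wrist5"):
    run("wrist",f)
    B=np.load(f"pics/{f}.npz")["W"].reshape(-1,3);r=np.hypot(*(B[:,:2]-S).T)
    m=(r>.03)&(r<.124)&(B[:,2]>.161)&(B[:,2]<.180)&(B[:,1]>-.29)&(B[:,1]<-.17)
    l=cv2.fitLine(B[m][:,:2].astype(np.float32),cv2.DIST_HUBER,0,.01,.01).ravel();print(f,np.degrees(np.arctan2(l[1],l[0]))+15.9)
ims=[]
for n,(u,v) in dict(scene=(260,115),side=(145,120)).items():
    f=cv2.cvtColor(np.load(f"pics/{n}5.npz")["F"],cv2.COLOR_RGB2BGR)[v:v+190,u:u+130]
    ims.append(cv2.resize(f,None,fx=3,fy=3,interpolation=cv2.INTER_CUBIC))
cv2.imwrite("pics/final.png",np.hstack(ims))
E
```

```text
scene 92 mean-angle 47.57 svd -136.09 [ 0.6219 -0.2119]
side 85 mean-angle 39.61 svd 47.77 [ 0.6203 -0.2038]
closed-check 1051 mean-angle 0.47 svd 180.84 [ 0.6169 -0.1661]
wrist 1227 mean-angle 43.68 svd 42.48 [ 0.6214 -0.2077]
wrist4 42.918747
wrist 1233 mean-angle 45.39 svd 44.26 [ 0.6219 -0.2094]
wrist5 44.60208
```

View pics/final.png

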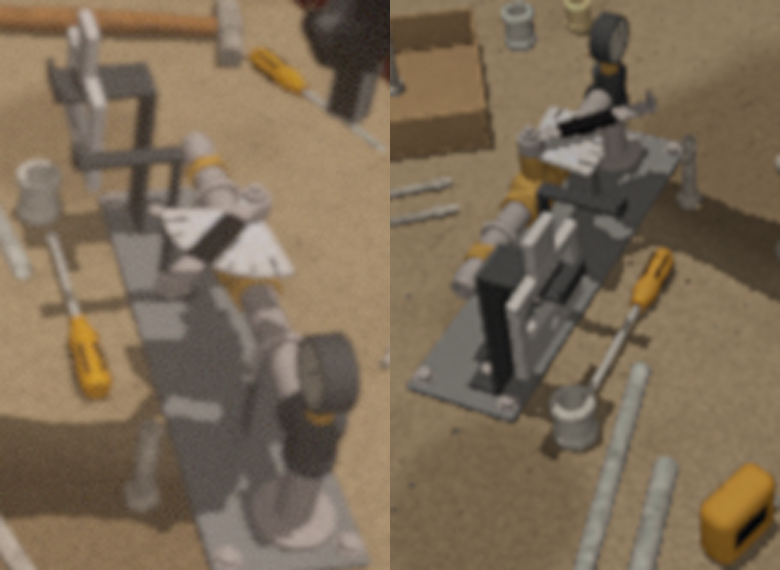

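The keeper hangs upright on the parking hook ((88,90) in the scene crop, (540,270) in the side crop). The lever is at about 45°, the bystanders stand where they were, and the arm is clear.

```bash
python3 -c "
from workcell import *
print(job_done())"
```

```text
the job is handed in; nothing more can be done
None
```

The job is handed in at about 19 s: the keeper hangs upright on the parking hook, the lever was then swung to about 45° (measured 44.3–45.4°), and nothing round about looks moved in the final pictures.

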